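Free the sprung safety hook of a bench locker and open its door

TASK

Open the door of the small grey sample locker wide (at least 70 degrees) and leave it standing open, so that the vials inside can be got at. Draw it by its bow handle until the safety hook inside stops it, then reach down into the gap behind the door, press the sprung white hook down by its stud and keep it down while you draw the door past the catch. Be gentle: load neither the door nor the plastic hook with more than about 20 N, and do not disturb the bottles or the dish nearby.

Things in the scene. Friction and masses are not known exactly. Their poses are not given: they have to be found in the camera images.
- locker: grey sheet-steel locker fixed to the bench, 150 deep (x) x 240 wide (y) x 210 high; origin: centre of its underside, +x to its back, z up. Its open front (x = -75) has a door 231 wide, 200 high, 14 thick, outer face 15 before the carcass front, hinged at the right (-y); door top level with the roof
- door (a joint): door angle, rad: 0 shut, grows as the left (+y) edge swings toward the robot, to 1.7; stays where left (about 0.5 N at the handle moves it, more if fast). With the hook up it is stopped at about 0.32; with the hook held down it passes, and above 0.45 the hook is past the strike and may be let go
- hinge (a point): point on the door's vertical hinge axis at roof height, 116 to the right (-y) of the locker's middle, in the plane of the carcass front and of the inner face of the door; fixed, axes as the locker's
- handle (a point): middle of the bar of the steel bow handle outside on the door (bar 10 thick, level, straight for 60), 165 from the hinge axis, 24 below the door's top; moves with the door; x axis square to the door into the locker, y along the door away from the hinge. Clear space of 38 between bar and door, open above and below, for closed fingers from above
- pad (a point): nominal crown of the press stud on the hook, which is to be pressed: grey cap 12 across, 31.5 inside the door's inner face, 165 from the hinge axis, 20 below the door's top; moves with the door, axes as the handle's. The stud is screwed in to any height: its real crown is up to 7 higher or lower than this point, not measured. It gives about 7 to a firm stop; spring 3 N at first, 8 N at the stop
- petri_dish: clear petri dish with lid, 89 across and 16 high, lying at the back right of the locker's roof; origin under its centre
- wash_bottle: white wash bottle, 70 across and 206 high, standing on the bench to the right in front; origin under its centre
- dropper_red: brown dropper bottle with red collar, 38 across and 118 high, standing on the bench to the left in front; origin under its centre
- dropper_black: brown dropper bottle with black collar, 38 across and 118 high, standing near the other; origin under its centre
- housing (a point): white plastic housing of the hook on the door's inner face, 32 wide: this point is the middle of its flat face, 12 off the door, 165 from the hinge axis, 18 below the door's top; moves with the door. It reaches 13 above and below this point. A finger drawn toward the door bears on it while still on the stud
- strike (a point): middle of the lower edge of the steel strike, 5 thick, 26 wide, hanging 26 below the roof's top just inside its front edge. The white hook, an arm 14 wide reaching 70 in from the door, catches it with an upturned tooth at its end; with the stud pressed 5 or more the tooth clears it. When it holds the door, the gap from housing to roof edge is about 39 wide

How it is judged:
By the outcome, as a careful person would: the job done as asked, in the order asked, and still so for the second after the job is handed in, with the robot touching nothing.
It also fails if it takes over 59 s, if anything falls off the work surface, if the arm or the gripper's body presses on something with over 40 N, if the wrist force passes 120 N, or if a joint passes its speed limit or range.

ROBOT

A 6-joint arm with a two-finger parallel gripper is mounted at the origin on a cart in front of the work surface, level with it; the furniture and walls round the work are solid. World frame = base frame: x ahead of the robot, y to its left, z up, the work surface at z = 0. Lengths are in m, angles in degrees, forces in N, time in s.
With the tool pointing down it reaches from about 0.275 to 1 m from the base axis. Payload 8.4 kg.
Tool frame: the origin (TCP) lies at the very end of the fingers, on their centre line; the grasp point (between the pads) lies 19 mm behind it; z points along the fingers, y is the line along which they close (so a half turn about z gives the same grasp; the last joint's range is limited). The gripper opens to 85 mm and grips with 20 to 120 N. Pads are 22 mm wide; open, the fingers measure 114 mm over their backs; the gripper's body (76 mm by 85 mm) begins 54 mm behind the grasp point. The pads swing forward as they close: fully open they stand 13 mm farther back than shut.
Start: joints at [-0.138, 20.225, 93.587, -0, 66.188, -0.138], TCP at [0.625, -0, 0.231] pointing down, gripper open.
Joint ranges: [-150.9, 150.9], [-52.94, 120.26], [3.33, 152.33], [-74.26, 254.26], [0, 154.13], [-172.89, 172.89]. Speed limits (degrees/s): [127.2, 127.2, 159.86, 180, 180, 180].

INTERFACE

Orientations are given as a 3x3 rotation matrix whose columns are the frame's x, y, z axes.
In Python, from station import robot, viewer, nets gives the robot as it stands.
- The arm moves only by the shell command python3 -m creep 'ROWS' [FORCE]. ROWS is JSON, a list of rows, each an object of numbers: "dx", "dy", "dz": the shift along the tool's x, y, z in units of 40 mm (1.0 is 40 mm); "wx", "wy", "wz": the turn, a rotation vector about the tool's x, y, z in units of 8 degrees (1.0 is 8 degrees); "jaw": the finger opening in mm, from 0 to 85.4. A call has 1 to 12 rows; each row is the pose to reach, as a shift and turn from the pose commanded when the call began, along the tool's axes at that moment; what a row does not reach only later rows make up. A row lasts 1/10 s, in which the tool goes at most 50 mm and 8.59 degrees, less where a joint would pass 70% of its speed; a pose out of reach is approached as far as the arm can. A call with a gripper value outside its range is refused whole. The fingers move at their own pace and stop on an object; FORCE is the grip in N (left out, the last holds). Time passes only in rows, so rows that repeat a pose let the fingers close. It gives the time, the measured TCP pose, the force, the opening and the grip force at its end, in the units of the state.
- robot.read_state(): the state, without advancing time (a new reading comes with each control period).
- viewer.grab_frame(name): name is "scene" or "side" or "wrist"; returns a dict with "color" (420x560x3 uint8, red, green, blue), "z_map" (420x560 float32, m along the optical axis (not along the pixel's ray), 0 where there is no reading), "vertical_fov" (degrees; the focal length in pixels is half the picture's height over the tangent of half this angle, whatever the lens; pixels are square), "cx", "cy" (the principal point, pixels), "xyz" and "rotation" of the camera in the world. Camera axes: x right, y down, z forward; pixel columns grow to the right and rows downward; lengths in m; the calibration is good to about 2 mm. A picture is of the moment at which its call begins.
- robot.close_job(): hands the job in; it is judged then, once.
Trained networks look in the newest picture that a camera, given by its name, has taken for a name from the list of things; names that differ only in an ending like _2 or _b are one class to them, and where a whole thing is asked for, a point or a joint stands for the part that bears it (a point fixed in the world has none). Each returns a list of dicts, best first, with "conf" (0 to 1); they miss things now and then, are a little off and sometimes report something else, mostly with a low value. They report only what shows in the picture. A call takes as long as a camera call.
- nets.find_in(label, camera): "rect" ([centre column, centre row, width, height] as shares, 0 to 1, of the picture: columns of its width, rows of its height, round what is visible of it).
- nets.outline_of(label, camera): "mask" (420x560 bool, what is visible of it) and "rect" ([centre column, centre row, width, height] as shares, 0 to 1, of the picture: columns of its width, rows of its height, round what is visible of it).
- nets.landmark_of(label, camera): "location" ([row, column] as shares, 0 to 1, of the picture: columns of its width, rows of its height: a listed point, or the origin of a listed thing).
The state is a dict: "clock": time; "qpos": joint angles; "qd": joint speeds; "joint_torque": joint torques, N m; "position": TCP position; "tool_rot": TCP orientation; "contact_force": force on the tool from outside, world axes, zero at the start; "torque": the same for the moment, N m; "finger_gap": finger opening in m; "gripper_force": force on a finger pad.
Only numpy, scipy, OpenCV 4.12 (cv2) and the standard library are available. Lean on these libraries where they do the work, as an engineer would, in place of code of your own. Each camera call takes 0.05 s, during which the arm holds its last target. There are 200 camera calls.

## Working session

There is one attempt and no reset: what is moved stays moved. The work goes in short steps, Python scripts to look and compute and a shell command to move; the robot and the scene stay as the last step left them, time stands still between calls to the robot, and variables do not carry over. Pictures are saved under pics/ and viewed, at most 10 in all, crops included, and the job is handed in when it is done.

```bash
ls; mkdir -p pics
cat > h.py <<'E'
import numpy as np, cv2
from station import robot, viewer, nets
def grab(c):
    f=viewer.grab_frame(c); f['f']=210/np.tan(np.radians(f['vertical_fov'])/2); return f
def ray(f,r,c):
    d=np.array([(c-f['cx'])/f['f'],(r-f['cy'])/f['f'],1.]); return np.array(f['xyz']),np.array(f['rotation'])@d
def cloud(f):
    v,u=np.mgrid[:420,:560]; z=f['z_map']
    p=np.stack([(u-f['cx'])/f['f']*z,(v-f['cy'])/f['f']*z,z],-1)
    P=p@np.array(f['rotation']).T+np.array(f['xyz']); P[z==0]=np.nan; return P
def proj(f,p):
    q=np.array(f['rotation']).T@(np.array(p)-f['xyz']); return q[1]/q[2]*f['f']+f['cy'],q[0]/q[2]*f['f']+f['cx']
E
python3 - <<'E'
from h import *
s=robot.read_state(); print(s['clock'],s['position'],np.round(s['tool_rot'],3).tolist())
ims=[]
for c in ['scene','side']:
    f=grab(c); P=cloud(f); cv2.imwrite(f'pics/{c}0.png',f['color'][...,::-1]); print(c,np.round(f['xyz'],3),np.round(f['rotation'],2).tolist())
    for n in ['locker','hinge','handle','pad','petri_dish','wash_bottle','dropper_red','dropper_black','housing','strike']:
        for l in nets.landmark_of(n,c)[:1]:
            r,k=l['location'][0]*420,l['location'][1]*560
            a,b=min(int(r),419),min(int(k),559)
            print(n,round(l['conf'],2),round(r),round(k),np.round(P[a,b],3))
E
```

```text
pics
0.0 [ 6.24538303e-01 -2.49715554e-06  2.30581534e-01] [[-0.0, 1.0, -0.001], [1.0, 0.0, -0.0], [-0.0, -0.001, -1.0]]
scene [ 0.077 -0.776  1.1  ] [[0.8, -0.46, 0.38], [-0.6, -0.62, 0.51], [0.0, -0.64, -0.77]]
locker 0.83 206 291 [ 0.562 -0.171  0.184]
hinge 0.66 199 295 [ 0.573 -0.172  0.202]
handle 0.68 171 238 [ 0.524 -0.009  0.19 ]
pad 0.87 154 272 [ 0.613 -0.029  0.212]
petri_dish 0.88 168 315 [ 0.659 -0.141  0.224]
wash_bottle 0.8 333 310 [ 0.436 -0.408  0.062]
dropper_red 0.78 207 199 [0.443 0.088 0.016]
dropper_black 0.78 208 178 [0.393 0.115 0.016]
housing 0.92 156 260 [ 0.585 -0.017  0.208]
strike 0.69 153 259 [ 0.591 -0.003  0.208]
side [ 0.078 -0.808  0.552] [[0.83, -0.22, 0.51], [-0.56, -0.36, 0.75], [0.01, -0.91, -0.42]]
locker 0.6 240 299 [ 0.635 -0.087  0.029]
hinge 0.79 192 302 [ 0.574 -0.165  0.209]
handle 0.94 182 247 [ 0.526 -0.002  0.191]
pad 0.82 179 283 [ 0.582 -0.079  0.21 ]
petri_dish 0.75 176 325 [ 0.654 -0.148  0.226]
wash_bottle 0.93 345 315 [ 0.435 -0.406  0.031]
dropper_red 0.76 237 203 [0.435 0.09  0.017]
dropper_black 0.91 237 183 [0.391 0.116 0.018]
housing 0.57 178 269 [ 0.565 -0.046  0.206]
strike 0.89 180 268 [ 0.569 -0.037  0.196]
```

View pics/scene0.png

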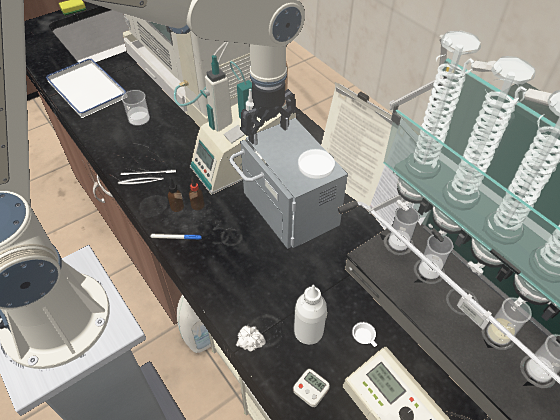

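Run:
```python
from h import *
for c in ['scene','side']:
    f=grab(c);P=cloud(f).reshape(-1,3)
    m=(P[:,2]>.203)&(P[:,2]<.216)&(P[:,0]>.45)&(P[:,0]<.8)&(abs(P[:,1])<.3)
    Q=P[m]; print(c,len(Q),np.median(Q[:,2]))
    R=cv2.minAreaRect(Q[:,:2].astype(np.float32)*1000); print(R,cv2.boxPoints(R).round().tolist())
    # handle bar: points in front of door
    m=(P[:,2]>.17)&(P[:,2]<.20)&(P[:,0]>.45)&(P[:,0]<.55)&(P[:,1]>-.1)&(P[:,1]<.12); Q=P[m]
    print(len(Q)); print(np.round(Q[np.argsort(Q[:,1])][::max(1,len(Q)//25)],3).tolist())
```

```text
scene 3833 0.21052575017124897
((660.3059692382812, 42.61322021484375), (463.9692077636719, 192.54115295410156), 87.4710464477539) [[554.0, -185.0], [746.0, -193.0], [767.0, 270.0], [574.0, 279.0]]
183
[[0.545, -0.06, 0.192], [0.532, -0.058, 0.191], [0.539, -0.056, 0.192], [0.543, -0.054, 0.188], [0.535, -0.053, 0.191], [0.528, -0.05, 0.194], [0.526, -0.049, 0.183], [0.528, -0.046, 0.19], [0.53, -0.043, 0.19], [0.517, -0.036, 0.192], [0.523, -0.032, 0.192], [0.522, -0.026, 0.194], [0.521, -0.021, 0.191], [0.521, -0.017, 0.191], [0.529, -0.01, 0.191], [0.523, -0.005, 0.191], [0.521, 0.001, 0.187], [0.522, 0.006, 0.189], [0.522, 0.012, 0.188], [0.523, 0.018, 0.186], [0.523, 0.023, 0.185], [0.524, 0.027, 0.192], [0.531, 0.033, 0.19], [0.536, 0.037, 0.188], [0.546, 0.039, 0.191], [0.547, 0.04, 0.182], [0.545, 0.046, 0.19]]
side 2249 0.20982919117266974
((667.8311767578125, 42.16473388671875), (464.58074951171875, 207.2655792236328), 87.62774658203125) [[555.0, -186.0], [762.0, -194.0], [781.0, 270.0], [574.0, 279.0]]
139
[[0.545, -0.061, 0.189], [0.541, -0.058, 0.186], [0.539, -0.057, 0.189], [0.534, -0.056, 0.187], [0.543, -0.055, 0.189], [0.535, -0.054, 0.188], [0.544, -0.053, 0.191], [0.528, -0.052, 0.187], [0.527, -0.049, 0.186], [0.522, -0.047, 0.189], [0.521, -0.045, 0.186], [0.52, -0.041, 0.187], [0.52, -0.037, 0.186], [0.52, -0.031, 0.189], [0.52, -0.027, 0.185], [0.519, -0.023, 0.189], [0.52, -0.017, 0.187], [0.522, -0.009, 0.189], [0.521, -0.005, 0.185], [0.521, 0.001, 0.186], [0.525, 0.008, 0.191], [0.524, 0.016, 0.183], [0.527, 0.022, 0.191], [0.524, 0.026, 0.185], [0.537, 0.035, 0.188], [0.536, 0.037, 0.19], [0.527, 0.038, 0.186], [0.546, 0.04, 0.187]]
```

The scene picture shows the locker at about (295,185), the handle at (238,165), the petri dish at (316,163), the wash bottle at (311,318), and the droppers at (178–196,195). The door is shut. Next I fit the locker pose.

Run:
```python
from h import *
for c in ['scene','side']:
    f=grab(c);P=cloud(f).reshape(-1,3)
    m=(P[:,2]>.204)&(P[:,2]<.215)&(P[:,0]>.53)&(P[:,0]<.8)&(P[:,1]<.13)&(P[:,1]>-.25)
    Q=P[m]; R=cv2.minAreaRect(Q[:,:2].astype(np.float32)*1000); print(c,R,cv2.boxPoints(R).round().tolist())
    # door outer face: z .03-.16, x .5-.62
    m=(P[:,2]>.03)&(P[:,2]<.19)&(P[:,0]>.548)&(P[:,0]<.60)&(P[:,1]>-.13)&(P[:,1]<.1); Q=P[m]
    a=np.polyfit(Q[:,1],Q[:,0],1)
    for i in range(4):
        r=Q[:,0]-np.polyval(a,Q[:,1]); k=abs(r)<.005; a=np.polyfit(Q[k,1],Q[k,0],1)
    print('face',a,k.sum(),np.std(r[k]),np.degrees(np.arctan(a[0])))
    # right side wall
    m=(P[:,2]>.03)&(P[:,2]<.19)&(P[:,0]>.59)&(P[:,0]<.70)&(P[:,1]>-.25)&(P[:,1]<-.1); Q=P[m]
    a=np.polyfit(Q[:,0],Q[:,1],1)
    for i in range(4):
        r=Q[:,1]-np.polyval(a,Q[:,0]); k=abs(r)<.005; a=np.polyfit(Q[k,0],Q[k,1],1)
    print('side',a,k.sum(),np.std(r[k]),np.degrees(np.arctan(a[0])))
    m=(P[:,2]>.176)&(P[:,2]<.2)&(P[:,0]>.5)&(P[:,0]<.537)&(P[:,1]>-.038)&(P[:,1]<.017); Q=P[m]
    print('bar',np.polyfit(Q[:,1]+.01,Q[:,0],1), Q.min(0),Q.max(0))
```

```text
scene ((653.4800415039062, -32.39729309082031), (309.1579284667969, 179.5701446533203), 83.71762084960938) [[547.0, -176.0], [726.0, -196.0], [760.0, 111.0], [581.0, 131.0]]
face [0.0829784  0.56886486] 1358 0.001108075689122208 4.743445018015646
side [-0.10231907 -0.11815078] 1432 0.0012754206137403977 -5.842119794236072
bar [0.07048963 0.52398404] [ 0.51897183 -0.03770773  0.18583717] [0.53087836 0.01549467 0.19415567]
side ((654.14013671875, -26.450881958007812), (326.5487976074219, 186.50888061523438), 79.95114135742188) [[534.0, -171.0], [717.0, -203.0], [774.0, 118.0], [591.0, 151.0]]
face [0.08269107 0.56888034] 1833 0.0009838019104083898 4.727094688885082
side [-0.10151409 -0.11836356] 2186 0.0012418566525145198 -5.796472093797186
bar [0.07385335 0.52280192] [ 0.51916462 -0.03776799  0.18273183] [0.52883731 0.01615969 0.19155965]
```

```bash
python3 -m creep '[{"dx":0,"dy":-0.2,"wz":1,"jaw":0},{"dx":0,"dy":-0.5,"wz":2,"jaw":0},{"dx":-0.05,"dy":-0.8,"wz":3,"jaw":0},{"dx":-0.1,"dy":-1.1,"wz":4,"jaw":0},{"dx":-0.12,"dy":-1.4,"wz":5,"jaw":0},{"dx":-0.12,"dy":-1.7,"wz":6,"jaw":0},{"dx":-0.125,"dy":-1.85,"wz":7,"jaw":0},{"dx":-0.125,"dy":-1.85,"wz":8,"jaw":0},{"dx":-0.125,"dy":-1.85,"wz":9,"jaw":0},{"dx":-0.125,"dy":-1.85,"wz":10,"jaw":0},{"dx":-0.125,"dy":-1.85,"wz":11,"jaw":0},{"dx":-0.125,"dy":-1.85,"wz":11.84,"jaw":0}]' 20
python3 -m creep '[{},{}]'
python3 - <<'E'
from h import *
print(np.round(robot.read_state()['tool_rot'],3).tolist())
for c in ['side','wrist']:
    f=grab(c);im=f['color'][...,::-1]
    if c=='side': im=cv2.resize(im[120:270,160:370],None,fx=2.6,fy=2.6)
    im=cv2.resize(im,(560,int(im.shape[0]*560/im.shape[1])))
    cv2.imwrite(f'pics/{c}1.png',im[:420])
a=cv2.imread('pics/side1.png');b=cv2.imread('pics/wrist1.png');h=min(len(a),len(b))
cv2.imwrite('pics/j1.png',cv2.resize(np.hstack([a[:h],b[:h]]),(800,int(h*800/1120))))
E
```

```text
[[0.0, 1.0, 0.0], [1.0, -0.0, 0.0], [0.0, 0.0, -1.0]]invalid input at $[0]: expected keys dx, dy, dz, wx, wy, wz, jaw
invalid input at $[0]: expected keys dx, dy, dz, wx, wy, wz, jaw
```

View pics/j1.png

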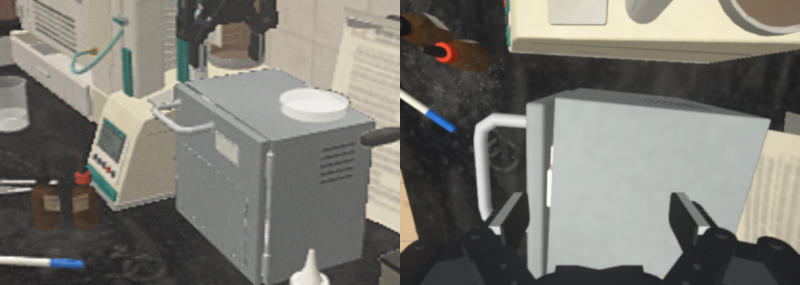

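The views show the handle left of the door, at (485,160) in the wrist view, with clear space behind it. The move was refused because every row needs all its keys.

```bash
python3 -m creep '[{"dx":0,"dy":-0.2,"dz":0,"wx":0,"wy":0,"wz":1,"jaw":0},{"dx":0,"dy":-0.5,"dz":0,"wx":0,"wy":0,"wz":2,"jaw":0},{"dx":-0.05,"dy":-0.8,"dz":0,"wx":0,"wy":0,"wz":3,"jaw":0},{"dx":-0.1,"dy":-1.1,"dz":0,"wx":0,"wy":0,"wz":4,"jaw":0},{"dx":-0.12,"dy":-1.4,"dz":0,"wx":0,"wy":0,"wz":5,"jaw":0},{"dx":-0.12,"dy":-1.7,"dz":0,"wx":0,"wy":0,"wz":6,"jaw":0},{"dx":-0.125,"dy":-1.85,"dz":0,"wx":0,"wy":0,"wz":7,"jaw":0},{"dx":-0.125,"dy":-1.85,"dz":0,"wx":0,"wy":0,"wz":8,"jaw":0},{"dx":-0.125,"dy":-1.85,"dz":0,"wx":0,"wy":0,"wz":9,"jaw":0},{"dx":-0.125,"dy":-1.85,"dz":0,"wx":0,"wy":0,"wz":10,"jaw":0},{"dx":-0.125,"dy":-1.85,"dz":0,"wx":0,"wy":0,"wz":11,"jaw":0},{"dx":-0.125,"dy":-1.85,"dz":0,"wx":0,"wy":0,"wz":11.84,"jaw":0}]' 20
python3 -m creep '[{"dx":0,"dy":0,"dz":0,"wx":0,"wy":0,"wz":0,"jaw":0},{"dx":0,"dy":0,"dz":0,"wx":0,"wy":0,"wz":0,"jaw":0}]'
python3 - <<'E'
from h import *
s=robot.read_state();print(np.round(s['qpos'],1),np.round(s['position'],4),np.round(s['tool_rot'],3).tolist())
for c in ['side','wrist']:
    f=grab(c);im=f['color'][...,::-1]
    for n in ['handle','pad','housing']:
        for l in nets.landmark_of(n,c)[:1]: print(c,n,l['conf'],l['location'][0]*420,l['location'][1]*560)
    if c=='side': im=im[120:270,170:370]
    im=cv2.resize(im,(560,420)); cv2.imwrite(f'pics/{c}1.png',im)
a=cv2.imread('pics/side1.png');b=cv2.imread('pics/wrist1.png')
cv2.imwrite('pics/j2.png',cv2.resize(np.hstack([a,b]),(800,300)))
E
```

```text
clock: 2.6
position: [0.551, -0.005, 0.2314]
tool_rot: [[0.996, -0.088, 0.0], [-0.088, -0.996, -0.0], [0.0, -0.0, -1.0]]
contact_force: [-0.1, 0.8, 0.2]
finger_gap: -0.0001
gripper_force: 0.0
clock: 2.8
position: [0.551, -0.005, 0.2313]
tool_rot: [[0.997, -0.079, 0.0], [-0.079, -0.997, 0.0], [0.0, -0.0, -1.0]]
contact_force: [0.5, -0.6, 0.0]
finger_gap: -0.0002
gripper_force: 0.0
[ -0.7  13.7 102.7   0.   63.6  93.8] [ 0.551  -0.005   0.2313] [[0.997, -0.079, 0.0], [-0.079, -0.997, 0.0], [0.0, -0.0, -1.0]]
side handle 0.69 182.7 246.792
side pad 0.75 178.416 325.024
side housing 0.75 238.686 208.096
```

View pics/j2.png

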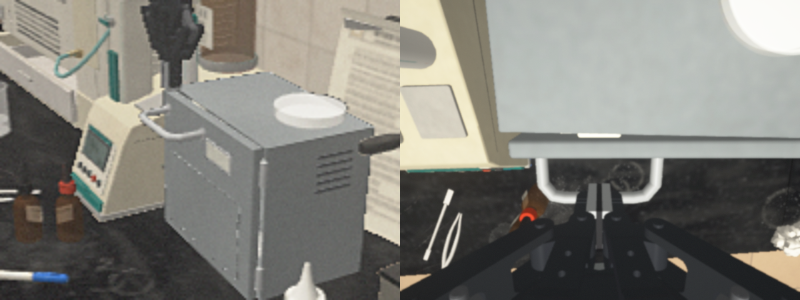

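The side view shows the closed fingers above the gap. In the wrist view they are centred on the bow, with the bar at (600,198) and the door edge at (600,150). I'll lower them about 64 mm in steps and watch the force.

```bash
python3 - <<'E'
from h import *
f=grab('wrist');P=cloud(f).reshape(-1,3); T=np.array(robot.read_state()['tool_rot']);p=np.array(robot.read_state()['position'])
L=(P-p)@T
m=(abs(L[:,1])>.015)&(abs(L[:,1])<.028)
for n,lo,hi in [('bar',.165,.2),('door',.204,.216)]:
    k=m&(P[:,2]>lo)&(P[:,2]<hi)&(abs(L[:,0])<.06); q=L[k]; print(n,k.sum(),np.round(np.percentile(q[:,0],[1,10,50,90,99]),4) if k.sum() else '', np.median(P[k,2]))
E
python3 -m creep '[{"dx":0,"dy":0,"dz":0.3,"wx":0,"wy":0,"wz":0,"jaw":0},{"dx":0,"dy":0,"dz":0.6,"wx":0,"wy":0,"wz":0,"jaw":0},{"dx":0,"dy":0,"dz":0.8,"wx":0,"wy":0,"wz":0,"jaw":0},{"dx":0,"dy":0,"dz":0.8,"wx":0,"wy":0,"wz":0,"jaw":0}]'
```

```text
bar 680 [-0.0273 -0.025  -0.0194  0.0334  0.0336] 0.1903387595016257
door 3709 [0.0199 0.0243 0.0428 0.0566 0.0596] 0.20993734713009238
clock: 3.65
position: [0.5498, -0.005, 0.1973]
tool_rot: [[0.997, -0.082, -0.003], [-0.082, -0.997, 0.0], [-0.003, 0.0, -1.0]]
contact_force: [-0.3, -0.3, 0.1]
finger_gap: 0.0
gripper_force: 0.0
```

```bash
python3 -m creep '[{"dx":0,"dy":0,"dz":0.2,"wx":0,"wy":0,"wz":0,"jaw":0},{"dx":0,"dy":0,"dz":0.4,"wx":0,"wy":0,"wz":0,"jaw":0},{"dx":0,"dy":0,"dz":0.6,"wx":0,"wy":0,"wz":0,"jaw":0},{"dx":0,"dy":0,"dz":0.75,"wx":0,"wy":0,"wz":0,"jaw":0},{"dx":0,"dy":0,"dz":0.75,"wx":0,"wy":0,"wz":0,"jaw":0}]'
cat >> h.py <<'E'
Hg=np.array([.5697,-.1721]); Y0=np.radians(5.8)
def goal(th,r,off,z,tool=None):
    """rows units from the present pose to finger centre at r along the door, off inside the inner face, tool x = n"""
    a=th-Y0; d=np.array([-np.sin(a),np.cos(a)]); n=np.array([np.cos(a),np.sin(a)])
    s=robot.read_state(); T=np.array(s['tool_rot']); p=np.array(s['position'])
    P=np.append(Hg+r*d+off*n,z); cur=np.arctan2(T[1,0],T[0,0])
    return np.round((P-p)@T/.04,2), round(-np.degrees(a-cur)/8,2), np.round(P,4)
E
python3 - <<'E'
from h import *
s=robot.read_state();print(s['position'])
for th in (.018,.08,.14,.2,.26,.3,.32): print(th,*goal(th,.165,-.041,.167))
E
```

```text
clock: 4.15
position: [0.5504, -0.005, 0.1682]
tool_rot: [[0.997, -0.082, -0.002], [-0.082, -0.997, 0.0], [-0.002, 0.0, -1.0]]
contact_force: [0.3, 0.7, 0.1]
finger_gap: -0.0001
gripper_force: 0.0
[ 0.55039157 -0.00498166  0.1682362 ]
0.018 [-0.2  -0.    0.03] 0.01 [ 0.5426 -0.0043  0.167 ]
0.08 [-0.45  0.07  0.03] -0.44 [ 0.5322 -0.0063  0.167 ]
0.14 [-0.69  0.15  0.03] -0.87 [ 0.5223 -0.0088  0.167 ]
0.2 [-0.93  0.25  0.03] -1.3 [ 0.5126 -0.0119  0.167 ]
0.26 [-1.16  0.36  0.03] -1.73 [ 0.5031 -0.0157  0.167 ]
0.3 [-1.3   0.45  0.03] -2.01 [ 0.4969 -0.0184  0.167 ]
0.32 [-1.38  0.49  0.03] -2.16 [ 0.4939 -0.0199  0.167 ]
```

```bash
python3 -m creep '[{"dx":-0.1,"dy":0,"dz":0,"wx":0,"wy":0,"wz":0,"jaw":0},{"dx":-0.18,"dy":0,"dz":0,"wx":0,"wy":0,"wz":0,"jaw":0},{"dx":-0.25,"dy":0.01,"dz":0,"wx":0,"wy":0,"wz":-0.1,"jaw":0},{"dx":-0.35,"dy":0.04,"dz":0,"wx":0,"wy":0,"wz":-0.28,"jaw":0},{"dx":-0.45,"dy":0.07,"dz":0,"wx":0,"wy":0,"wz":-0.44,"jaw":0},{"dx":-0.57,"dy":0.11,"dz":0,"wx":0,"wy":0,"wz":-0.65,"jaw":0},{"dx":-0.69,"dy":0.15,"dz":0,"wx":0,"wy":0,"wz":-0.87,"jaw":0},{"dx":-0.81,"dy":0.2,"dz":0,"wx":0,"wy":0,"wz":-1.1,"jaw":0},{"dx":-0.93,"dy":0.25,"dz":0,"wx":0,"wy":0,"wz":-1.3,"jaw":0},{"dx":-1.0,"dy":0.28,"dz":0,"wx":0,"wy":0,"wz":-1.43,"jaw":0},{"dx":-1.08,"dy":0.32,"dz":0,"wx":0,"wy":0,"wz":-1.6,"jaw":0},{"dx":-1.08,"dy":0.32,"dz":0,"wx":0,"wy":0,"wz":-1.6,"jaw":0}]'
python3 - <<'E'
from h import *
for th in (.26,.28,.3,.32,.34): print(th,*goal(th,.165,-.041,.167))
f=grab('wrist');P=cloud(f);s=robot.read_state();L=(P-np.array(s['position']))@np.array(s['tool_rot'])
k=(P[...,2]>.204)&(P[...,2]<.214)&(abs(L[...,1])<.06)&(abs(L[...,1])>.015)&(L[...,0]<.045)
q=L[k];print(k.sum())
for a in (-.05,-.03,.03,.05):
    w=q[abs(q[:,1]-a)<.008]; print(a,len(w),np.round(np.percentile(w[:,0],[2,98]),4) if len(w) else '')
E
```

```text
clock: 5.35
position: [0.5063, -0.0143, 0.1693]
tool_rot: [[0.99, 0.141, -0.001], [0.141, -0.99, 0.0], [-0.001, -0.0, -1.0]]
contact_force: [1.0, 0.3, 0.6]
finger_gap: -0.0002
gripper_force: 0.0
0.26 [-0.08  0.02  0.06] -0.12 [ 0.5031 -0.0157  0.167 ]
0.28 [-0.17  0.04  0.06] -0.26 [ 0.5   -0.017  0.167]
0.3 [-0.25  0.07  0.06] -0.41 [ 0.4969 -0.0184  0.167 ]
0.32 [-0.33  0.09  0.06] -0.55 [ 0.4939 -0.0199  0.167 ]
0.34 [-0.41  0.12  0.06] -0.69 [ 0.4908 -0.0215  0.167 ]
11763
-0.05 2051 [0.0283 0.0413]
-0.03 2049 [0.0283 0.0413]
0.03 2064 [0.0284 0.0414]
0.05 2078 [0.0283 0.0415]
```

```bash
python3 -m creep '[{"dx":-0.08,"dy":0.02,"dz":0,"wx":0,"wy":0,"wz":-0.12,"jaw":0},{"dx":-0.14,"dy":0.04,"dz":0,"wx":0,"wy":0,"wz":-0.2,"jaw":0},{"dx":-0.2,"dy":0.05,"dz":0,"wx":0,"wy":0,"wz":-0.3,"jaw":0},{"dx":-0.25,"dy":0.07,"dz":0,"wx":0,"wy":0,"wz":-0.4,"jaw":0},{"dx":-0.25,"dy":0.07,"dz":0,"wx":0,"wy":0,"wz":-0.4,"jaw":0}]'
python3 -m creep '[{"dx":-0.03,"dy":0.01,"dz":0,"wx":0,"wy":0,"wz":-0.05,"jaw":0},{"dx":-0.06,"dy":0.02,"dz":0,"wx":0,"wy":0,"wz":-0.1,"jaw":0},{"dx":-0.06,"dy":0.02,"dz":0,"wx":0,"wy":0,"wz":-0.1,"jaw":0}]'
```

```text
clock: 5.9
position: [0.497, -0.0185, 0.1692]
tool_rot: [[0.981, 0.196, -0.0], [0.196, -0.981, 0.0], [-0.0, -0.0, -1.0]]
contact_force: [-0.9, 0.2, 0.4]
finger_gap: 0.0
gripper_force: 0.0
clock: 6.2
position: [0.495, -0.0197, 0.1692]
tool_rot: [[0.978, 0.21, -0.0], [0.21, -0.978, -0.0], [-0.0, -0.0, -1.0]]
contact_force: [0.5, -0.4, 0.9]
finger_gap: 0.0001
gripper_force: 0.0
```

```bash
python3 -m creep '[{"dx":-0.04,"dy":0.01,"dz":0,"wx":0,"wy":0,"wz":-0.06,"jaw":0},{"dx":-0.04,"dy":0.01,"dz":0,"wx":0,"wy":0,"wz":-0.06,"jaw":0}]'
python3 -m creep '[{"dx":-0.03,"dy":0.01,"dz":0,"wx":0,"wy":0,"wz":-0.05,"jaw":0},{"dx":-0.03,"dy":0.01,"dz":0,"wx":0,"wy":0,"wz":-0.05,"jaw":0}]'
```

```text
clock: 6.4
position: [0.4943, -0.0201, 0.1694]
tool_rot: [[0.976, 0.218, 0.001], [0.218, -0.976, 0.001], [0.001, -0.0, -1.0]]
contact_force: [3.5, 3.2, -1.6]
finger_gap: 0.0001
gripper_force: 1.9
clock: 6.6
position: [0.494, -0.0204, 0.1695]
tool_rot: [[0.975, 0.224, 0.003], [0.224, -0.975, 0.001], [0.003, -0.001, -1.0]]
contact_force: [6.6, 5.4, -4.7]
finger_gap: 0.0001
gripper_force: 3.8
```

The door is held by the hook, with the force rising to about 8 N. I'll back off the bar, lift clear and measure the door and stud.

```bash
python3 -m creep '[{"dx":0.08,"dy":-0.02,"dz":0,"wx":0,"wy":0,"wz":0,"jaw":0},{"dx":0.17,"dy":-0.02,"dz":0,"wx":0,"wy":0,"wz":0,"jaw":0},{"dx":0.25,"dy":-0.02,"dz":0,"wx":0,"wy":0,"wz":0,"jaw":0},{"dx":0.25,"dy":-0.02,"dz":-0.5,"wx":0,"wy":0,"wz":0,"jaw":0},{"dx":0.25,"dy":-0.02,"dz":-1.0,"wx":0,"wy":0,"wz":0,"jaw":0},{"dx":0.25,"dy":-0.02,"dz":-1.7,"wx":0,"wy":0,"wz":0,"jaw":0},{"dx":0.25,"dy":-0.02,"dz":-2.2,"wx":0,"wy":0,"wz":0,"jaw":0},{"dx":0.25,"dy":-0.02,"dz":-2.2,"wx":0,"wy":0,"wz":0,"jaw":0}]'
python3 - <<'E'
from h import *
for c in ['scene','wrist']:
    f=grab(c);P=cloud(f)
    cv2.imwrite(f'pics/{c}3.png',f['color'][...,::-1])
    for n in ['pad','housing','handle','strike']:
        for l in nets.landmark_of(n,c)[:1]:
            r,k=l['location'][0]*420,l['location'][1]*560
            print(c,n,round(l['conf'],2),round(r),round(k),np.round(P[min(int(r),419),min(int(k),559)],4))
s=robot.read_state();p=np.array(s['position']);T=np.array(s['tool_rot']);L=(P-p)@T
print(p,T.round(3).tolist())
for th in (.31,.32,.33): print(th,*goal(th,.165,.028,.215))
k=(P[...,2]>.204)&(P[...,2]<.214)&(L[...,0]<.04+.02)
for a in (-.05,-.03,.03,.05):
    w=L[k&(abs(L[...,1]-a)<.006)][:,0]; print(a,len(w),np.round(np.histogram(w,np.arange(-.02,.07,.005))[0]))
a=cv2.resize(cv2.imread('pics/scene3.png')[100:220,200:360],(560,420));b=cv2.imread('pics/wrist3.png')
cv2.imwrite('pics/j3.png',cv2.resize(np.hstack([a,b]),(800,300)))
E
```

```text
clock: 7.4
position: [0.5038, -0.0182, 0.26]
tool_rot: [[0.975, 0.224, 0.004], [0.224, -0.975, -0.0], [0.004, 0.001, -1.0]]
contact_force: [-0.3, 0.0, -0.1]
finger_gap: -0.0001
gripper_force: 0.0
scene pad 0.65 161 256 [0.5845 0.0014 0.177 ]
scene housing 0.68 166 245 [ 0.5362 -0.0182  0.2074]
scene handle 0.78 185 227 [0.5073 0.0315 0.1101]
scene strike 0.67 156 259 [ 0.59   -0.0006  0.1966]
wrist pad 0.69 125 281 [ 0.5666 -0.0055  0.1862]
wrist housing 0.92 157 280 [ 0.5481 -0.0085  0.1882]
wrist handle 0.81 256 280 [ 0.4832 -0.0242  0.1896]
wrist strike 0.62 67 264 [0.5944 0.0102 0.2101]
[ 0.50195739 -0.01797517  0.25676865] [[0.975, 0.224, -0.001], [0.224, -0.975, 0.0], [-0.001, -0.0, -1.0]]
0.31 [1.56 0.02 1.04] 0.13 [ 0.5629 -0.0049  0.215 ]
0.32 [1.52 0.02 1.04] 0.05 [ 0.5612 -0.005   0.215 ]
0.33 [1.48 0.01 1.04] -0.02 [ 0.5596 -0.005   0.215 ]
-0.05 488 [  0   0   0   0   0   0   0   0 117 172 199   0   0   0   0   0   0]
-0.03 506 [  0   0   0   0   0   0   0   0 132 175 199   0   0   0   0   0   0]
0.03 496 [  0   0   0   0   0   0   0  10 134 176 176   0   0   0   0   0   0]
0.05 494 [  0   0   0   0   0   0   0   2 149 173 170   0   0   0   0   0   0]
```

View pics/j3.png

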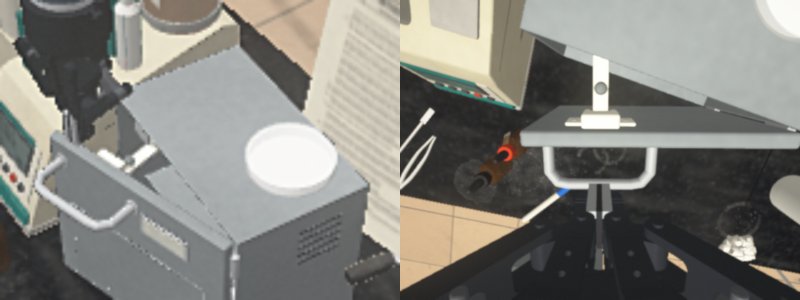

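The wrist half shows the white arm with its grey stud at about (600,88), the housing at (600,120) and the door parallel to the tool. Next I measure the stud crown and the gap.

Run:
```python
from h import *
f=grab('wrist');P=cloud(f);s=robot.read_state();p=np.array(s['position']);T=np.array(s['tool_rot']);L=(P-p)@T
print(p)
for r in range(78,172,4): print(r,f['color'][r,280],np.round(P[r,280],4),np.round(L[r,280],4))
print(np.round(P[119:131:2,272:290:2,2],4))
```

```text
[ 0.50203738 -0.01798271  0.25692359]
78 [190 196 190] [0.5912 0.0007 0.211 ] [0.0911 0.0018 0.0459]
82 [249 247 237] [0.592  0.0008 0.1761] [0.0919 0.0018 0.0807]
86 [254 254 251] [5.898e-01 3.000e-04 1.755e-01] [0.0896 0.0019 0.0813]
90 [254 254 251] [ 5.874e-01 -2.000e-04  1.769e-01] [0.0872 0.0019 0.0799]
94 [254 254 251] [ 0.585  -0.0008  0.1776] [0.0848 0.0019 0.0793]
98 [254 254 251] [ 0.5828 -0.0013  0.1767] [0.0825 0.0019 0.0802]
102 [255 254 251] [ 0.5804 -0.0018  0.1763] [0.0801 0.0019 0.0806]
106 [255 254 251] [ 0.5781 -0.0024  0.1765] [0.0776 0.0019 0.0804]
110 [255 254 251] [ 0.5757 -0.0029  0.1754] [0.0752 0.0019 0.0814]
114 [244 242 227] [ 0.5733 -0.0035  0.1796] [0.0728 0.0019 0.0772]
118 [141 144 137] [ 0.5711 -0.004   0.1863] [0.0705 0.0018 0.0706]
122 [165 168 163] [ 0.5687 -0.0045  0.1854] [0.0681 0.0018 0.0715]
126 [177 180 173] [ 0.5664 -0.0051  0.186 ] [0.0657 0.0019 0.0709]
130 [171 175 168] [ 0.5641 -0.0056  0.1859] [0.0633 0.0019 0.071 ]
134 [243 241 227] [ 0.5613 -0.0062  0.1796] [0.0605 0.0019 0.0773]
138 [255 254 251] [ 0.5587 -0.0069  0.1767] [0.0577 0.
[... 245 characters left out ...]
092  0.1763] [0.0473 0.0019 0.0806]
158 [169 165 147] [ 0.5482 -0.0092  0.1936] [0.047  0.0018 0.0633]
162 [241 239 224] [ 0.5473 -0.0094  0.2045] [0.0461 0.0018 0.0524]
166 [254 254 251] [ 0.5452 -0.0099  0.2055] [0.0439 0.0018 0.0514]
170 [255 254 251] [ 0.5429 -0.0105  0.205 ] [0.0415 0.0018 0.0519]
[[0.1797 0.1833 0.1855 0.1858 0.1859 0.1854 0.1852 0.1851 0.1803]
 [0.1838 0.1862 0.1841 0.1852 0.1849 0.1854 0.1868 0.1854 0.1829]
 [0.1837 0.1859 0.1854 0.1856 0.1853 0.1869 0.1852 0.185  0.1842]
 [0.1836 0.1862 0.1841 0.1857 0.1864 0.1845 0.1862 0.186  0.1851]
 [0.1827 0.1853 0.186  0.187  0.1855 0.1853 0.1865 0.1861 0.1825]
 [0.1797 0.1838 0.1861 0.1858 0.1858 0.1855 0.1852 0.1842 0.1826]]
```

```bash
python3 -m creep '[{"dx":0.4,"dy":0.05,"dz":0,"wx":0,"wy":0,"wz":0,"jaw":0},{"dx":0.8,"dy":0.05,"dz":0,"wx":0,"wy":0,"wz":0,"jaw":0},{"dx":1.2,"dy":0.05,"dz":0,"wx":0,"wy":0,"wz":0,"jaw":0},{"dx":1.59,"dy":0.05,"dz":0,"wx":0,"wy":0,"wz":0,"jaw":0},{"dx":1.59,"dy":0.05,"dz":0.3,"wx":0,"wy":0,"wz":0,"jaw":0},{"dx":1.59,"dy":0.05,"dz":0.6,"wx":0,"wy":0,"wz":0,"jaw":0},{"dx":1.59,"dy":0.05,"dz":0.85,"wx":0,"wy":0,"wz":0,"jaw":0},{"dx":1.59,"dy":0.05,"dz":0.85,"wx":0,"wy":0,"wz":0,"jaw":0},{"dx":1.59,"dy":0.05,"dz":0.85,"wx":0,"wy":0,"wz":0,"jaw":0}]'
python3 - <<'E'
from h import *
f=grab('wrist');cv2.imwrite('pics/w4.png',f['color'][:300,:,::-1]);print(robot.read_state()['position'])
E
```

```text
clock: 8.85
position: [0.564, -0.0058, 0.2229]
tool_rot: [[0.975, 0.224, -0.001], [0.224, -0.975, -0.0], [-0.001, -0.0, -1.0]]
contact_force: [0.0, 0.6, 0.1]
finger_gap: 0.0001
gripper_force: 0.0
[ 0.56442396 -0.00579728  0.22342846]
```

View pics/w4.png

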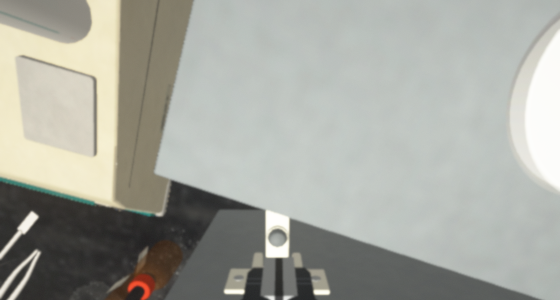

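The wrist picture shows the fingers at (277,275) in line with the stud at (277,238), inside the gap. I'll go down to just above the crown.

```bash
python3 -m creep '[{"dx":0,"dy":0,"dz":0.2,"wx":0,"wy":0,"wz":0,"jaw":0},{"dx":0,"dy":0,"dz":0.4,"wx":0,"wy":0,"wz":0,"jaw":0},{"dx":0,"dy":0,"dz":0.6,"wx":0,"wy":0,"wz":0,"jaw":0},{"dx":0,"dy":0,"dz":0.8,"wx":0,"wy":0,"wz":0,"jaw":0},{"dx":0,"dy":0,"dz":0.85,"wx":0,"wy":0,"wz":0,"jaw":0},{"dx":0,"dy":0,"dz":0.85,"wx":0,"wy":0,"wz":0,"jaw":0}]'
python3 -m creep '[{"dx":0,"dy":0,"dz":0.04,"wx":0,"wy":0,"wz":0,"jaw":0},{"dx":0,"dy":0,"dz":0.08,"wx":0,"wy":0,"wz":0,"jaw":0},{"dx":0,"dy":0,"dz":0.1,"wx":0,"wy":0,"wz":0,"jaw":0},{"dx":0,"dy":0,"dz":0.1,"wx":0,"wy":0,"wz":0,"jaw":0}]'
```

```text
clock: 9.5
position: [0.5643, -0.0057, 0.1887]
tool_rot: [[0.975, 0.224, -0.001], [0.224, -0.975, 0.0], [-0.001, -0.0, -1.0]]
contact_force: [-1.1, -0.2, 1.2]
finger_gap: 0.0002
gripper_force: 0.0
clock: 9.9
position: [0.565, -0.0057, 0.1857]
tool_rot: [[0.975, 0.224, 0.001], [0.224, -0.975, 0.0], [0.001, 0.0, -1.0]]
contact_force: [0.2, -0.4, 2.8]
finger_gap: 0.0002
gripper_force: 1.4
```

Contact is at about z 0.186. Now I press in small steps.

```bash
python3 -m creep '[{"dx":0,"dy":0,"dz":0.04,"wx":0,"wy":0,"wz":0,"jaw":0},{"dx":0,"dy":0,"dz":0.08,"wx":0,"wy":0,"wz":0,"jaw":0},{"dx":0,"dy":0,"dz":0.12,"wx":0,"wy":0,"wz":0,"jaw":0},{"dx":0,"dy":0,"dz":0.12,"wx":0,"wy":0,"wz":0,"jaw":0}]'
python3 -m creep '[{"dx":0,"dy":0,"dz":0.03,"wx":0,"wy":0,"wz":0,"jaw":0},{"dx":0,"dy":0,"dz":0.05,"wx":0,"wy":0,"wz":0,"jaw":0},{"dx":0,"dy":0,"dz":0.05,"wx":0,"wy":0,"wz":0,"jaw":0}]'
```

```text
clock: 10.3
position: [0.565, -0.0054, 0.1807]
tool_rot: [[0.975, 0.224, 0.001], [0.224, -0.975, 0.0], [0.001, -0.0, -1.0]]
contact_force: [0.0, 2.1, 6.1]
finger_gap: 0.0002
gripper_force: 3.0
clock: 10.6
position: [0.5652, -0.0054, 0.179]
tool_rot: [[0.975, 0.224, 0.001], [0.224, -0.975, 0.0], [0.001, -0.0, -1.0]]
contact_force: [0.6, 1.7, 7.8]
finger_gap: 0.0001
gripper_force: 3.6
```

Pressed about 6.7 mm at 7.8 N. Now the arc with the finger bearing on the housing.

Run:
```python
from h import *
z=robot.read_state()['position'][2]
for th in (.32,.327): print(th,'28',*goal(th,.165,.028,z))
for th in (.32,.34,.36,.38,.40,.42,.44,.46,.48,.5,.52): print(th,*goal(th,.165,.023,z))
```

```text
0.32 28 [-0.1  -0.03 -0.  ] 0.05 [ 0.5612 -0.005   0.179 ]
0.327 28 [-0.12 -0.04 -0.  ] 0.0 [ 0.5601 -0.005   0.179 ]
0.32 [-0.22 -0.03 -0.  ] 0.05 [ 0.5563 -0.006   0.179 ]
0.34 [-0.3  -0.05 -0.  ] -0.09 [ 0.553  -0.0063  0.179 ]
0.36 [-0.39 -0.05 -0.  ] -0.23 [ 0.5497 -0.0067  0.179 ]
0.38 [-0.47 -0.06 -0.  ] -0.38 [ 0.5464 -0.0071  0.179 ]
0.4 [-0.55 -0.07 -0.  ] -0.52 [ 0.5431 -0.0076  0.179 ]
0.42 [-0.63 -0.07 -0.  ] -0.66 [ 0.5398 -0.0082  0.179 ]
0.44 [-0.72 -0.08 -0.  ] -0.81 [ 0.5366 -0.0088  0.179 ]
0.46 [-0.8  -0.08 -0.  ] -0.95 [ 0.5333 -0.0095  0.179 ]
0.48 [-0.88 -0.08 -0.  ] -1.09 [ 0.5301 -0.0103  0.179 ]
0.5 [-0.97 -0.08 -0.  ] -1.24 [ 0.5268 -0.0111  0.179 ]
0.52 [-1.05 -0.07 -0.  ] -1.38 [ 0.5236 -0.012   0.179 ]
```

```bash
python3 -m creep '[{"dx":-0.06,"dy":0,"dz":0.01,"wx":0,"wy":0,"wz":0,"jaw":0},{"dx":-0.12,"dy":0,"dz":0.01,"wx":0,"wy":0,"wz":0,"jaw":0},{"dx":-0.17,"dy":0,"dz":0.01,"wx":0,"wy":0,"wz":0,"jaw":0},{"dx":-0.22,"dy":-0.01,"dz":0.01,"wx":0,"wy":0,"wz":-0.03,"jaw":0},{"dx":-0.26,"dy":-0.02,"dz":0.01,"wx":0,"wy":0,"wz":-0.06,"jaw":0},{"dx":-0.3,"dy":-0.02,"dz":0.01,"wx":0,"wy":0,"wz":-0.1,"jaw":0},{"dx":-0.3,"dy":-0.02,"dz":0.01,"wx":0,"wy":0,"wz":-0.1,"jaw":0}]'
```

```text
clock: 11.3
position: [0.5532, -0.0067, 0.1789]
tool_rot: [[0.971, 0.238, 0.001], [0.238, -0.971, 0.002], [0.002, -0.001, -1.0]]
contact_force: [-0.8, 5.1, 9.6]
finger_gap: -0.0001
gripper_force: 4.7
```

```bash
python3 -m creep '[{"dx":-0.05,"dy":0,"dz":0,"wx":0,"wy":0,"wz":-0.08,"jaw":0},{"dx":-0.05,"dy":0.01,"dz":0,"wx":0,"wy":0,"wz":-0.08,"jaw":0}]'
python3 - <<'E'
from h import *
f=grab('wrist');cv2.imwrite('pics/w5.png',cv2.resize(f['color'][140:,100:460,::-1],(720,560)));s=robot.read_state();print(s['contact_force'],s['torque'])
E
```

```text
clock: 11.5
position: [0.5513, -0.0074, 0.1789]
tool_rot: [[0.969, 0.249, 0.001], [0.249, -0.969, 0.002], [0.002, -0.001, -1.0]]
contact_force: [-1.7, 6.6, 9.5]
finger_gap: -0.0
gripper_force: 4.9
[-1.3969301   6.80239784 10.25616716] [ 1.16979244  0.22640229 -0.0082119 ]
```

View pics/w5.png

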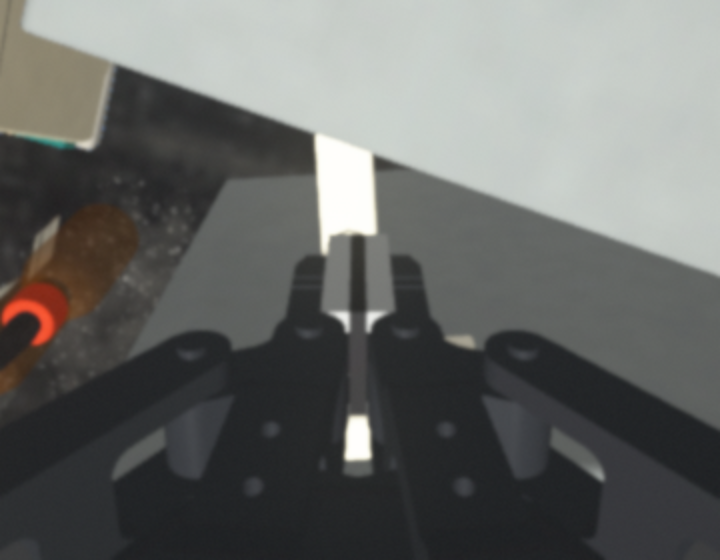

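The picture shows the fingertips at (357,270) on the arm, sitting slightly to its right, which is the hinge side. The arm points about 2.5° left of the tool axis, so the door is moving and is slightly ahead of the tool's turn. The sideways 6 N is friction along the door. I'll relieve it and continue as a pure rotation about the hinge.

```bash
cat >> h.py <<'E'
def swing(dl):
    """rigid rotation of TCP about the hinge by dl rad: tool units dx,dy,wz"""
    s=robot.read_state(); T=np.array(s['tool_rot']); v=np.array(s['position'])[:2]-Hg
    w=np.array([[np.cos(dl),-np.sin(dl)],[np.sin(dl),np.cos(dl)]])@v-v
    u=T.T@np.append(w,0)/.04; return np.round(u[:2],2),round(-np.degrees(dl)/8,2)
E
python3 - <<'E'
from h import *
for d in (.03,.06,.09,.12,.15,.18): print(d,*swing(d))
E
python3 -m creep '[{"dx":0,"dy":-0.02,"dz":0,"wx":0,"wy":0,"wz":-0.15,"jaw":0},{"dx":0,"dy":-0.05,"dz":0,"wx":0,"wy":0,"wz":-0.3,"jaw":0},{"dx":0,"dy":-0.05,"dz":0,"wx":0,"wy":0,"wz":-0.3,"jaw":0}]'
```

```text
0.03 [-0.12 -0.02] -0.21
0.06 [-0.25 -0.03] -0.43
0.09 [-0.37 -0.04] -0.64
0.12 [-0.5  -0.04] -0.86
0.15 [-0.62 -0.04] -1.07
0.18 [-0.74 -0.04] -1.29
clock: 11.85
position: [0.5512, -0.0067, 0.1789]
tool_rot: [[0.957, 0.29, 0.002], [0.29, -0.957, -0.001], [0.002, 0.001, -1.0]]
contact_force: [0.3, -0.7, 8.2]
finger_gap: -0.0001
gripper_force: 4.4
```

```bash
python3 -m creep '[{"dx":-0.06,"dy":-0.02,"dz":0,"wx":0,"wy":0,"wz":-0.1,"jaw":0},{"dx":-0.12,"dy":-0.03,"dz":0,"wx":0,"wy":0,"wz":-0.21,"jaw":0},{"dx":-0.18,"dy":-0.04,"dz":0,"wx":0,"wy":0,"wz":-0.32,"jaw":0},{"dx":-0.25,"dy":-0.05,"dz":0,"wx":0,"wy":0,"wz":-0.43,"jaw":0},{"dx":-0.31,"dy":-0.05,"dz":0,"wx":0,"wy":0,"wz":-0.53,"jaw":0},{"dx":-0.37,"dy":-0.06,"dz":0,"wx":0,"wy":0,"wz":-0.64,"jaw":0},{"dx":-0.37,"dy":-0.06,"dz":0,"wx":0,"wy":0,"wz":-0.64,"jaw":0}]'
python3 - <<'E'
from h import *
f=grab('wrist');cv2.imwrite('pics/w6.png',cv2.resize(f['color'][100:,100:460,::-1],(560,500)));s=robot.read_state();print(s['contact_force'])
for d in (.03,.06,.09,.12,.15,.18): print(d,*swing(d))
E
```

```text
clock: 12.55
position: [0.5362, -0.0091, 0.1789]
tool_rot: [[0.927, 0.374, 0.002], [0.374, -0.927, -0.001], [0.001, 0.002, -1.0]]
contact_force: [0.0, -3.2, 8.7]
finger_gap: 0.0001
gripper_force: 4.4
[ 0.7134203  -3.2094946   9.02922506]
0.03 [-0.12 -0.02] -0.21
0.06 [-0.25 -0.04] -0.43
0.09 [-0.37 -0.05] -0.64
0.12 [-0.5  -0.06] -0.86
0.15 [-0.62 -0.07] -1.07
0.18 [-0.74 -0.07] -1.29
```

View pics/w6.png

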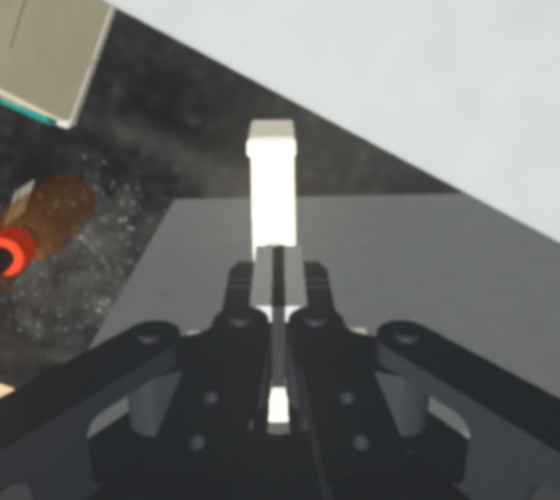

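The picture shows the tooth at (272,135) fully clear of the roof edge, with the arm parallel to the tool. I'll draw it slightly farther, then let the stud up and push on the housing.

```bash
python3 -m creep '[{"dx":-0.06,"dy":0.02,"dz":0,"wx":0,"wy":0,"wz":-0.1,"jaw":0},{"dx":-0.12,"dy":0.01,"dz":0,"wx":0,"wy":0,"wz":-0.21,"jaw":0},{"dx":-0.25,"dy":0.0,"dz":0,"wx":0,"wy":0,"wz":-0.43,"jaw":0},{"dx":-0.25,"dy":0.0,"dz":0,"wx":0,"wy":0,"wz":-0.43,"jaw":0},{"dx":-0.25,"dy":0.0,"dz":-0.12,"wx":0,"wy":0,"wz":-0.43,"jaw":0},{"dx":-0.25,"dy":0.0,"dz":-0.24,"wx":0,"wy":0,"wz":-0.43,"jaw":0},{"dx":-0.25,"dy":0.0,"dz":-0.35,"wx":0,"wy":0,"wz":-0.43,"jaw":0},{"dx":-0.25,"dy":0.0,"dz":-0.35,"wx":0,"wy":0,"wz":-0.43,"jaw":0}]'
python3 - <<'E'
from h import *
for d in (.05,.1,.15,.2,.25,.3,.35,.4,.45): print(d,*swing(d))
E
```

```text
clock: 13.4
position: [0.5264, -0.0123, 0.1924]
tool_rot: [[0.904, 0.428, 0.0], [0.428, -0.904, -0.0], [0.0, 0.0, -1.0]]
contact_force: [-0.4, 0.5, 0.7]
finger_gap: -0.0001
gripper_force: 0.0
0.05 [-0.2  -0.03] -0.36
0.1 [-0.41 -0.05] -0.72
0.15 [-0.62 -0.06] -1.07
0.2 [-0.82 -0.06] -1.43
0.25 [-1.03 -0.05] -1.79
0.3 [-1.24 -0.03] -2.15
0.35 [-1.44 -0.  ] -2.51
0.4 [-1.64  0.04] -2.86
0.45 [-1.85  0.09] -3.22
```

```bash
python3 -m creep '[{"dx":-0.12,"dy":0,"dz":0,"wx":0,"wy":0,"wz":-0.18,"jaw":0},{"dx":-0.2,"dy":-0.03,"dz":0,"wx":0,"wy":0,"wz":-0.36,"jaw":0},{"dx":-0.41,"dy":-0.05,"dz":0,"wx":0,"wy":0,"wz":-0.72,"jaw":0},{"dx":-0.62,"dy":-0.06,"dz":0,"wx":0,"wy":0,"wz":-1.07,"jaw":0},{"dx":-0.82,"dy":-0.06,"dz":0,"wx":0,"wy":0,"wz":-1.43,"jaw":0},{"dx":-1.03,"dy":-0.05,"dz":0,"wx":0,"wy":0,"wz":-1.79,"jaw":0},{"dx":-1.24,"dy":-0.03,"dz":0,"wx":0,"wy":0,"wz":-2.15,"jaw":0},{"dx":-1.44,"dy":0,"dz":0,"wx":0,"wy":0,"wz":-2.51,"jaw":0},{"dx":-1.64,"dy":0.04,"dz":0,"wx":0,"wy":0,"wz":-2.86,"jaw":0},{"dx":-1.85,"dy":0.09,"dz":0,"wx":0,"wy":0,"wz":-3.22,"jaw":0},{"dx":-1.85,"dy":0.09,"dz":0,"wx":0,"wy":0,"wz":-3.22,"jaw":0}]'
python3 - <<'E'
from h import *
for d in (.05,.1,.15,.2,.25,.3,.35,.4,.45): print(d,*swing(d))
f=grab('wrist');P=cloud(f);s=robot.read_state();p=np.array(s['position']);L=(P-p)@np.array(s['tool_rot']);print(p)
k=(P[...,2]>.206)&(P[...,2]<.213)&(L[...,0]<.03)&(L[...,0]>-.05)&(abs(L[...,1])>.03)
for a in (-.06,-.04,.04,.06,.08,.1):
    w=L[k&(abs(L[...,1]-a)<.006)][:,0]; print(a,len(w),np.round(np.percentile(w,[2,98]),4) if len(w) else '')
E
```

```text
clock: 14.5
position: [0.4598, -0.0475, 0.1918]
tool_rot: [[0.627, 0.779, -0.001], [0.779, -0.627, 0.0], [-0.001, -0.001, -1.0]]
contact_force: [0.1, -0.1, -0.3]
finger_gap: -0.0002
gripper_force: 0.0
0.05 [-0.21 -0.03] -0.36
0.1 [-0.41 -0.05] -0.72
0.15 [-0.62 -0.06] -1.07
0.2 [-0.83 -0.06] -1.43
0.25 [-1.03 -0.05] -1.79
0.3 [-1.24 -0.03] -2.15
0.35 [-1.45  0.01] -2.51
0.4 [-1.65  0.05] -2.86
0.45 [-1.85  0.1 ] -3.22
[ 0.46039591 -0.0473041   0.19194555]
-0.06 0 
-0.04 79 [-0.0372 -0.0315]
0.04 38 [-0.0358 -0.0302]
0.06 8 [-0.0403 -0.0379]
0.08 258 [-0.0322 -0.0269]
0.1 741 [-0.0399 -0.0273]
```

```bash
python3 -m creep '[{"dx":-0.1,"dy":-0.01,"dz":0,"wx":0,"wy":0,"wz":-0.18,"jaw":0},{"dx":-0.21,"dy":-0.03,"dz":0,"wx":0,"wy":0,"wz":-0.36,"jaw":0},{"dx":-0.41,"dy":-0.05,"dz":0,"wx":0,"wy":0,"wz":-0.72,"jaw":0},{"dx":-0.62,"dy":-0.06,"dz":0,"wx":0,"wy":0,"wz":-1.07,"jaw":0},{"dx":-0.83,"dy":-0.06,"dz":0,"wx":0,"wy":0,"wz":-1.43,"jaw":0},{"dx":-1.03,"dy":-0.05,"dz":0,"wx":0,"wy":0,"wz":-1.79,"jaw":0},{"dx":-1.24,"dy":-0.03,"dz":0,"wx":0,"wy":0,"wz":-2.15,"jaw":0},{"dx":-1.45,"dy":0.01,"dz":0,"wx":0,"wy":0,"wz":-2.51,"jaw":0},{"dx":-1.6,"dy":0.04,"dz":0,"wx":0,"wy":0,"wz":-2.8,"jaw":0},{"dx":-1.6,"dy":0.04,"dz":0,"wx":0,"wy":0,"wz":-2.8,"jaw":0}]'
python3 -m creep '[{"dx":0.04,"dy":0,"dz":0,"wx":0,"wy":0,"wz":0,"jaw":0},{"dx":0.1,"dy":0,"dz":0,"wx":0,"wy":0,"wz":0,"jaw":0},{"dx":0.1,"dy":0,"dz":-0.4,"wx":0,"wy":0,"wz":0,"jaw":0},{"dx":0.1,"dy":0,"dz":-1,"wx":0,"wy":0,"wz":0,"jaw":0},{"dx":0.1,"dy":0,"dz":-2,"wx":0,"wy":0,"wz":0,"jaw":0},{"dx":0.1,"dy":0,"dz":-2.5,"wx":0,"wy":0,"wz":0,"jaw":0},{"dx":0.1,"dy":0,"dz":-2.5,"wx":0,"wy":0,"wz":0,"jaw":0}]'
python3 - <<'E'
from h import *
for c in ['scene','side']:
    f=grab(c);P=cloud(f).reshape(-1,3); cv2.imwrite(f'pics/{c}7.png',f['color'][...,::-1])
    k=(P[:,2]>.203)&(P[:,2]<.216)&(P[:,0]<.545)&(P[:,0]>.33)&(P[:,1]<0)&(P[:,1]>-.25)
    Q=P[k][:,:2]; vx,vy,x,y=cv2.fitLine(Q.astype(np.float32),cv2.DIST_HUBER,0,.01,.01).ravel()
    print(c,len(Q),Q.min(0),Q.max(0),'door angle',np.degrees(np.arctan2(abs(vx),abs(vy)))+5.8)
a=cv2.imread('pics/scene7.png');b=cv2.imread('pics/side7.png')
cv2.imwrite('pics/j7.png',cv2.resize(np.hstack([a[60:360,120:420],b[60:360,120:420]]),(800,400)))
E
```

```text
clock: 15.55
position: [0.4219, -0.0982, 0.192]
tool_rot: [[0.284, 0.959, -0.0], [0.959, -0.284, 0.0], [-0.0, -0.0, -1.0]]
contact_force: [-0.1, 0.3, -1.2]
finger_gap: 0.0002
gripper_force: 0.0
clock: 16.25
position: [0.425, -0.0941, 0.295]
tool_rot: [[0.284, 0.959, 0.005], [0.959, -0.284, -0.001], [0.0, 0.005, -1.0]]
contact_force: [0.1, -0.2, -0.5]
finger_gap: -0.0
gripper_force: 0.0
scene 623 [ 0.34731695 -0.18023837] [ 0.5448306  -0.10417558] door angle 76.63118
side 519 [ 0.34770269 -0.17968144] [ 0.54491507 -0.106356  ] door angle 77.66295
```

View pics/j7.png

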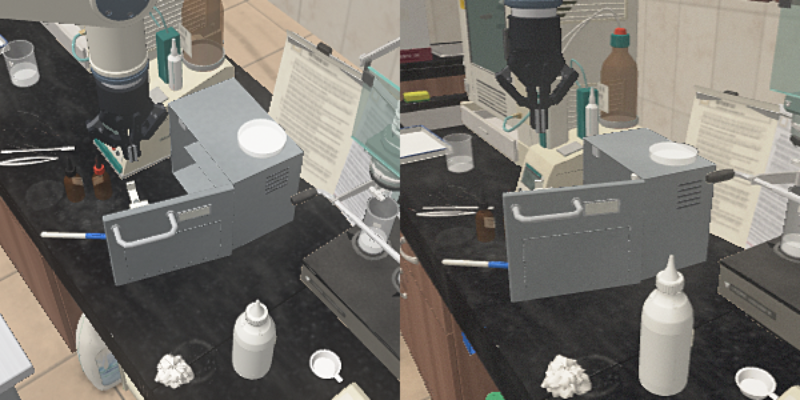

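The door stands open at about 77°, with its handle at (145,235) in the left view. The gripper is clear above, and the bottles and dish are where they were. I'm handing it in.

```bash
python3 -c "
from station import robot
print(robot.close_job())"
```

```text
the job is handed in; nothing more can be done
None
```

The locker door stands open at about 77°. It was drawn to the hook stop and taken past the catch with the stud held down. Force readings taken after each move stayed under about 13 N, the bottles and dish look undisturbed, and the job is handed in.

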